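# Flip the hinge's cover plate shut and latch it

### The job

The grey hinge lies loose on the windowsill with its screws showing. Push its aluminium cover plate over with a fingertip until it lies shut flat on the base, and only then push the small orange latch tab over until it lies flat on the cover. Do it by pushing alone: leave the hinge lying where it is, neither lifted nor shoved away, do not disturb the other things on the sill, and draw the hand back clear.

Things in the scene. Friction and masses are not known exactly. Their poses are not given: they have to be found in the camera images.
- hinge: Loose grey hinge base (about 0.7 kg with its moving parts), a plate 116 (x) x 100 (y) x 8 mm with four screw heads; origin at the centre of its underside, z up. At zero yaw its x points away from the robot. Cover plate hinged near its -x side, latch tab near its +x side on a 40 mm wide (y), 15 mm high block. Held by friction only: some 3 to 6 N sideways moves it.
- cover (a joint): Angle of the bare aluminium cover about a line along the hinge's y at x = -46 mm, height 11.5 mm. 0 = shut, pointing to the hinge's +x over the base; 1.57 = upright; more = leaning back to -x (starts 1.7 to 2.15; stop at 2.3). Stiff friction hinge, about 0.05 N m: stays at whatever angle it is left.
- latch (a joint): Angle of the orange latch tab about a line along the hinge's y at x = +50 mm, height 16.5 mm. 0 = closed, pointing to the hinge's -x over the cover's free edge; 1.57 = upright; more = leaning out to +x (starts 1.6 to 2.0; stop at 2.3). Friction of about 0.02 N m keeps it where it is left.
- cover_edge (a point): Middle of the cover's free edge, in its mid-thickness; moves with it. The cover is 90 mm wide (y, centred), 4 mm thick (hinge line in its mid-thickness) and reaches 78 mm from the hinge line. Shut, its top is 13.5 mm above the sill.
- latch_edge (a point): Middle of the latch tab's free edge, in its mid-thickness; moves with it. The tab is 28 mm wide (y, centred), 4 mm thick (hinge line in its mid-thickness) and reaches 36 mm from its line. Closed, its top is 18.5 mm above the sill.
- level: Bystander: chrome spirit level with yellow vials, 24 x 220 (along its y) x 44 mm high, standing on its narrow edge; origin at the centre of its underside.
- dowel0: Bystander: pine dowel lying on the sill, 16 mm diameter, 160 mm long along its x; origin at the middle of its underside as it starts.
- dowel1: Bystander: a second pine dowel like the first.
- tumbler: Bystander: glass tumbler of silver screws, 72 mm across, 95 mm high; origin at the centre of its underside.
- clamp: Bystander: white plastic spring clip clamp with orange jaw tips, lying flat, about 125 (x) x 75 x 24 mm high; origin under its pivot.
- tape: Bystander: roll of yellow tape lying flat, 90 mm across, 25 mm high; origin at the centre of its underside.
- filler: Bystander: small jar of wood filler, 60 mm across, 75 mm high; origin at the centre of its underside.
Not all that is in view belongs to the job. What is shaped like the hinge but turquoise is not meant.

How it is judged:
By the outcome, as a careful person would: the job done as asked, in the order asked, and still so for the second after the job is handed in, with the robot touching nothing.
It also fails if it takes over 45 s, if anything falls off the work surface, if the arm or the gripper's body presses on something with over 40 N, if the wrist force passes 120 N, or if a joint passes its speed limit or range.

### The arm

A 6-joint arm with a two-finger parallel gripper is mounted at the origin on the work surface. World frame = base frame: x ahead of the robot, y to its left, z up, the work surface at z = 0. Lengths are in m, angles in rad, forces in N, time in s.
With the tool pointing down it reaches from about 0.3 to 0.875 m from the base axis. Payload 6.4 kg.
Tool frame: the origin (TCP) lies at the very end of the fingers, on their centre line; the grasp point (between the pads) lies 19 mm behind it (arm.pinch_z is the distance from the TCP to the grasp point, in m); z points along the fingers, y is the line along which they close (so a half turn about z gives the same grasp; the last joint's range is limited). The gripper opens to 88 mm and grips with 3 to 60 N. Pads are 18 mm wide; open, the fingers measure 123 mm over their backs; the gripper's body (75 mm by 187 mm) begins 45 mm behind the grasp point.
Start: joints at [0.905, 0.181, 1.607, -0, 1.354, -0.206], TCP at [0.255, 0.515, 0.239] pointing down, gripper open.
Joint ranges: [-2.99, 2.99], [-0.89, 2.07], [0.3, 2.58], [-1.14, 4.28], [0, 2.63], [-3.12, 3.12]. Speed limits (rad/s): [2.57, 2.57, 3.01, 3.14, 3.14, 3.14].

### API

Orientations are given as a rotation vector (axis times angle).
In Python, from plant import arm gives the robot as it stands. The module is installed in compiled form; this text tells all that it offers. Calls block until the motion is done:
- arm.goto(position, orientation): joint-space move of the TCP to a pose.
- arm.move_linear(position, rotation=None, feed=0.15, stop_force=None): straight line of the TCP; rotation=None keeps the orientation; feed is the mean speed in m/s. With stop_force (N) it stops when the force on the tool has changed by that much, and returns True; else False.
- arm.goto_joints(angles): joint-space move.
- arm.set_gripper(opening, squeeze=None): finger opening in m; squeeze is the grip in N (None keeps the last); returns when the fingers have stopped.
- arm.sleep(seconds).
- arm.inverse_kinematics(position, orientation): joint angles nearest the present ones, or None.
- arm.sense(): the state.
- arm.snapshot(name): name is "scene" or "top" or "wrist"; returns a dict with "image" (480x640x3 uint8, blue, green, red), "intrinsics" (3x3 intrinsics, pixels), "pose" (4x4, takes a point from camera to world coordinates); the wrist camera has in their place "mount" (4x4, takes a point from camera to tool coordinates, whose origin is the TCP and whose axes are the flange's). Camera axes: x right, y up, looking along -z (the intrinsics and any distortion apply to the point x, -y, -z); pixel columns grow to the right and rows downward; lengths in m; the calibration is good to about 2 mm. A picture is of the moment at which its call begins: read the wrist's pose just before it. There is no depth.
A pose or a line that the arm cannot do raises arm.IKError and nothing moves.
- arm.close_job(): hands the job in; it is judged then, once.
The state is a dict: "clock": time; "q": joint angles; "joint_velocities": joint speeds; "joint_efforts": joint torques, N m; "tool_pos": TCP position; "eef_rot": TCP orientation; "contact_force": force on the tool from outside, world axes, zero at the start; "torque": the same for the moment, N m; "width": finger opening in m; "finger_force": force on a finger pad.
Only numpy, scipy, OpenCV 4.12 (cv2) and the standard library are available. Lean on these libraries where they do the work, as an engineer would, in place of code of your own. Each camera call takes 0.05 s, during which the arm holds its last target. There are 200 camera calls.

## Working session

There is one attempt and no reset: what is moved stays moved. The work goes in short steps, each a Python script; the robot and the scene stay as the last script left them, time stands still between calls to the robot, and variables do not carry over. Pictures are saved under pics/ and viewed, at most 10 in all, crops included, and the job is handed in when it is done.

```bash
mkdir -p pics
python3 - <<'E'
from plant import arm
import cv2,numpy as np,pickle
d={}
for n in("scene","top","wrist"):
    s=arm.sense(); r=arm.snapshot(n); d[n]=(r,s); cv2.imwrite(f"pics/{n}0.png",r["image"])
    print(n,[k for k in r]); print(np.round(r["intrinsics"],1).tolist()); print(np.round(r.get("pose",r.get("mount")),3).tolist())
    print({k:v for k,v in r.items() if k not in("image","intrinsics","pose","mount")})
pickle.dump(d,open("d0.pkl","wb")); print(s)
E
```

```text
scene ['image', 'intrinsics', 'pose']
[[551.4, 0.0, 320.7], [0.0, 551.4, 240.7], [0.0, 0.0, 1.0]]
[[-0.509, -0.678, 0.53, 1.154], [0.86, -0.392, 0.326, 0.358], [-0.013, 0.622, 0.783, 0.921], [0.0, 0.0, 0.0, 1.0]]
{}
top ['image', 'intrinsics', 'pose']
[[438.6, 0.0, 316.4], [0.0, 438.6, 240.7], [0.0, 0.0, 1.0]]
[[-0.053, 0.97, -0.236, 0.319], [-0.999, -0.051, 0.014, -0.004], [0.002, 0.236, 0.972, 1.104], [0.0, 0.0, 0.0, 1.0]]
{}
wrist ['image', 'intrinsics', 'mount']
[[413.2, 0.0, 311.7], [0.0, 413.2, 251.5], [0.0, 0.0, 1.0]]
[[-0.001, 0.948, 0.319, 0.082], [1.0, 0.0, 0.001, 0.0], [0.001, 0.319, -0.948, -0.147], [0.0, 0.0, 0.0, 1.0]]
{}
{'clock': 0.1, 'q': array([ 9.04702961e-01,  1.81480793e-01,  1.60787907e+00,  2.78677818e-05,
        1.35380244e+00, -2.06293689e-01]), 'joint_velocities': array([-0.00076567, -0.00100226, -0.0044852 ,  0.00012913, -0.00031381,
        0.00011395]), 'joint_efforts': array([-2.34947993e-04, -4.34818625e+01, -3.42695975e+01,  7.03442423e-02,
        3.40216490e-02, -4.52849449e-06]), 'tool_pos': array([0.25484324, 0.51491663, 0.23790632]), 'eef_rot': array([-7.15758415e-01, -3.05826227e+00,  2.21620203e-03]), 'contact_force': array([-0.35057998, -0.70427441, -0.74600993]), 'torque': array([-0.02579445,  0.01808914, -0.01755644]), 'finger_force': 0.0, 'width': 0.08806358431954352}
```

View pics/top0.png

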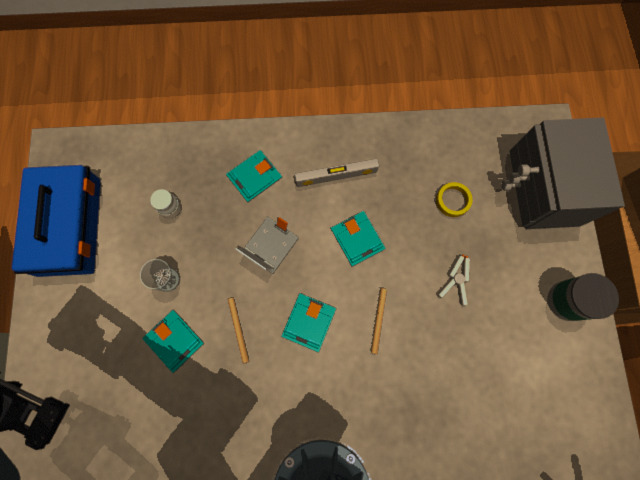

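View pics/scene0.png

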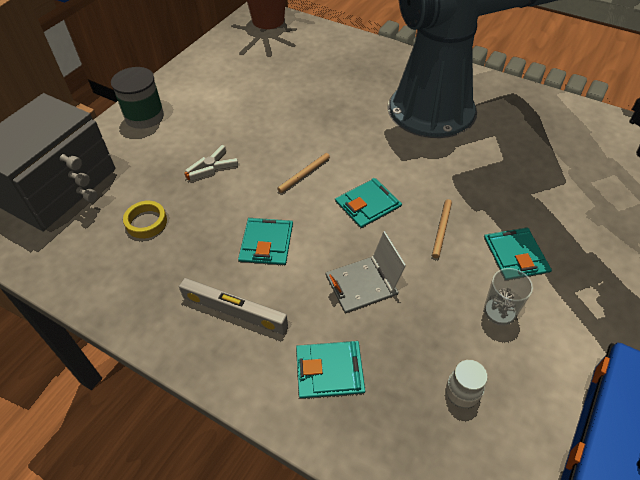

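The top view shows the grey hinge around (268,245), with the cover at its lower left (~(255,257)) and the orange latch at (282,224), so the yaw is about -40°. In the scene view the hinge is around (365,280), cover upright at (392,262), latch at (335,285). I'll zoom in on both.

Run:
```python
import cv2,numpy as np
a=cv2.imread("pics/top0.png")[205:285,225:310]; b=cv2.imread("pics/scene0.png")[225:325,315:415]
z=lambda i,w:cv2.resize(i,(w,int(i.shape[0]*w/i.shape[1])),interpolation=cv2.INTER_CUBIC)
a=z(a,400);b=z(b,400);h=max(a.shape[0],b.shape[0])
o=np.zeros((h,800,3),np.uint8);o[:a.shape[0],:400]=a;o[:b.shape[0],400:]=b
cv2.imwrite("pics/z0.png",o);print(a.shape,b.shape)
```

```text
(376, 400, 3) (400, 400, 3)
```

View pics/z0.png

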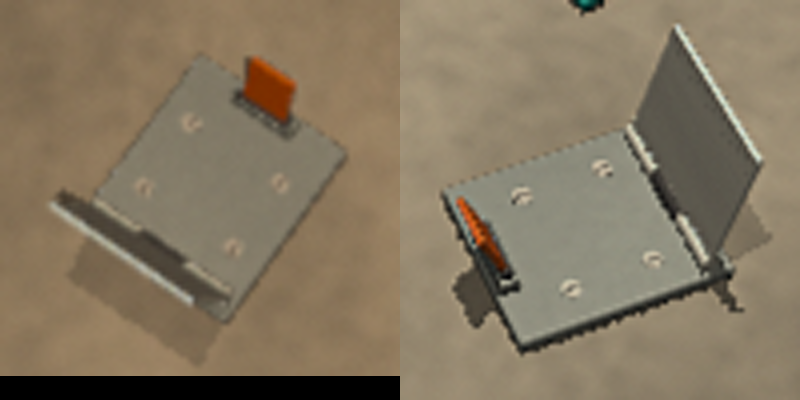

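In the zoom, I read off these crop positions. The scene values are relative to the right panel.

| Feature | Top | Scene |
|---|---|---|
| Base corners | (203,55), (345,155), (228,320) | (45,190), (120,345), (330,265) |
| Cover edge ends | (52,203), (192,302) | (277,27), (360,160) |

Four screws are visible in each view.

```bash
cat > h.py <<'E'
import numpy as np,cv2,pickle
def ray(r,uv,pose=None):
    K=r["intrinsics"];P=r["pose"] if pose is None else pose
    d=P[:3,:3]@np.array([(uv[0]-K[0,2])/K[0,0],-(uv[1]-K[1,2])/K[1,1],-1.]);return P[:3,3],d/np.linalg.norm(d)
def onz(r,uv,z,pose=None):
    o,d=ray(r,uv,pose);return o+d*(z-o[2])/d[2]
def tri(R):
    A=sum(np.eye(3)-np.outer(d,d) for o,d in R);b=sum((np.eye(3)-np.outer(d,d))@o for o,d in R)
    p=np.linalg.solve(A,b);return p,max(np.linalg.norm((np.eye(3)-np.outer(d,d))@(p-o)) for o,d in R)
E
python3 - <<'E'
from h import *
np.set_printoptions(precision=4,suppress=True)
d=pickle.load(open("d0.pkl","rb"));T=d["top"][0];S=d["scene"][0]
t=lambda c:(225+(c[0]+.5)/4.706-.5,205+(c[1]+.5)/4.706-.5)
s=lambda c:(315+(c[0]+.5)/4-.5,225+(c[1]+.5)/4-.5)
tc={'++':(203,55),'+-':(345,155),'--':(228,318)};sc={'+-':(45,190),'++':(120,345),'-+':(330,265)}
a={k:onz(T,t(v),.008) for k,v in tc.items()};b={k:onz(S,s(v),.008) for k,v in sc.items()}
print(a,b)
st=[(192,122),(145,187),(280,183),(232,247)];ss=[(172,288),(252,258),(122,195),(202,168)]
A=np.array([onz(T,t(v),.009) for v in st]);B=np.array([onz(S,s(v),.009) for v in ss]);print(A,B,A.mean(0),B.mean(0))
for p in (A,B):
    e=p[0]+p[2]-p[1]-p[3];f=p[0]+p[1]-p[2]-p[3];print(np.degrees(np.arctan2(e[1],e[0])),np.degrees(np.arctan2(f[1],f[0]))-90,np.linalg.norm(e)/2,np.linalg.norm(f)/2)
for n,x,y in(('cov+',(52,203),(360,160)),('cov-',(192,302),(277,27)),('lat1',(248,58),(88,245)),('lat2',(295,90),(60,198))):
    print(n,tri([ray(T,t(x)),ray(S,s(y))]))
E
```

```text
{'++': array([0.6562, 0.1034, 0.008 ]), '+-': array([0.595 , 0.0273, 0.008 ]), '--': array([0.5082, 0.094 , 0.008 ])} {'+-': array([0.5998, 0.0286, 0.008 ]), '++': array([0.6603, 0.1056, 0.008 ]), '-+': array([0.5684, 0.1727, 0.008 ])}
[[0.6178 0.1103 0.009 ]
 [0.5826 0.1368 0.009 ]
 [0.5809 0.0634 0.009 ]
 [0.5468 0.0905 0.009 ]] [[0.6198 0.1121 0.009 ]
 [0.5846 0.1379 0.009 ]
 [0.5836 0.0641 0.009 ]
 [0.5486 0.0912 0.009 ]] [0.582  0.1003 0.009 ] [0.5842 0.1013 0.009 ]
-37.70443463968176 -37.948417115084396 0.04388634369781863 0.059133299695759166
-36.93679703339683 -37.31136674472349 0.043949797507503344 0.05958265342157196
cov+ (array([0.5582, 0.1746, 0.0851]), np.float64(0.0004487639638647798))
cov- (array([0.5042, 0.105 , 0.0836]), np.float64(4.165193274826676e-05))
lat1 (array([0.641 , 0.0761, 0.047 ]), np.float64(0.0004694120124574388))
lat2 (array([0.6228, 0.051 , 0.0453]), np.float64(0.00031719690394842073))
```

Two views agree to about 2 mm. The hinge is at (0.583, 0.1005), yaw about -37.5°, cover about 1.84 rad and latch about 1.92 rad. The cover and tab lengths match the given sizes, so I'll move on to the cover.

```bash
cat >> h.py <<'E'
from scipy.spatial.transform import Rotation as Rn
C=np.array([.583,.1005]);yaw=np.radians(-37.5)
X=np.array([np.cos(yaw),np.sin(yaw)]);Y=np.array([-X[1],X[0]])
def W(x,z,y=0.): return np.r_[C+x*X+y*Y,z]
def rot(sgn):
    x=np.r_[sgn*X,0];z=np.array([0,0,-1.]);return Rn.from_matrix(np.c_[x,np.cross(z,x),z]).as_rotvec()
E
python3 - <<'E'
from h import *
from plant import arm
np.set_printoptions(precision=4,suppress=True)
arm.set_gripper(0.)
opts=[(abs(q-arm.sense()["q"]).max(),sg) for sg in(1,-1) if (q:=arm.inverse_kinematics(W(-.13,.2),rot(sg))) is not None]
print(opts);sg=min(opts)[1];R=rot(sg);open("sg","w").write(str(sg))
arm.goto(W(-.13,.2),R);arm.move_linear(W(-.13,.0765),R)
f0=arm.sense()["contact_force"];print(f0)
st=lambda t:print(t,arm.sense()["contact_force"]-f0,round(arm.sense()["clock"],2))
c=np.array([-.046,.0115]);r=.065
def wp(th):
    p=c+r*np.array([np.cos(th),np.sin(th)])+.002*np.array([-np.sin(th),np.cos(th)]);return W(p[0]-.009,p[1])
ok=not arm.move_linear(wp(np.pi/2),feed=.06,stop_force=5);st(90)
if ok:
  for a in(75,60,45,32,20,10,4):
    h=arm.move_linear(wp(np.radians(a)),feed=.06,stop_force=5);st(a)
    if h: print("STOP");break
  else:
    q=wp(0);q[2]-=.006;print(arm.move_linear(q,feed=.015,stop_force=4));st(0);print(arm.sense()["tool_pos"])
E
```

```text
[(np.float64(2.5577799093622224), 1), (np.float64(0.7785286163542956), -1)]
[0.0265 0.308  0.589 ]
90 [-1.0007 -0.7763 -0.7859] 5.29
75 [ 0.1434 -0.0889  0.7273] 5.72
60 [ 0.1347  0.0403 -0.735 ] 6.16
45 [-1.1445 -0.1521 -0.7428] 6.59
32 [-0.2993 -0.6473 -0.4782] 6.98
20 [-0.2743  0.0578 -0.4377] 7.36
10 [ 0.0125 -0.8246 -1.2365] 7.7
4 [-0.3064 -0.1427 -0.3806] 7.97
True
0 [-0.8204 -0.1936  5.0965] 8.4
[0.5911 0.0945 0.0139]
```

Contact came at z = 13.9 mm against an expected 13.5 mm, so the cover looks shut. I'll lift away and check before moving to the latch.

Run:
```python
from h import *
from plant import arm
R=rot(int(open("sg").read()))
arm.move_linear(W(.008,.15),R);arm.move_linear(W(-.1,.25),R,feed=.3)
T=arm.snapshot("top");S=arm.snapshot("scene");pickle.dump((T,S),open("d1.pkl","wb"))
w=arm.sense();Wr=arm.snapshot("wrist")
z=lambda i:cv2.resize(i,(400,400),interpolation=cv2.INTER_CUBIC)
cv2.imwrite("pics/z1.png",np.hstack([z(T["image"][200:290,225:315]),z(S["image"][225:325,315:415])]))
```

```text
(no output)
```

View pics/z1.png

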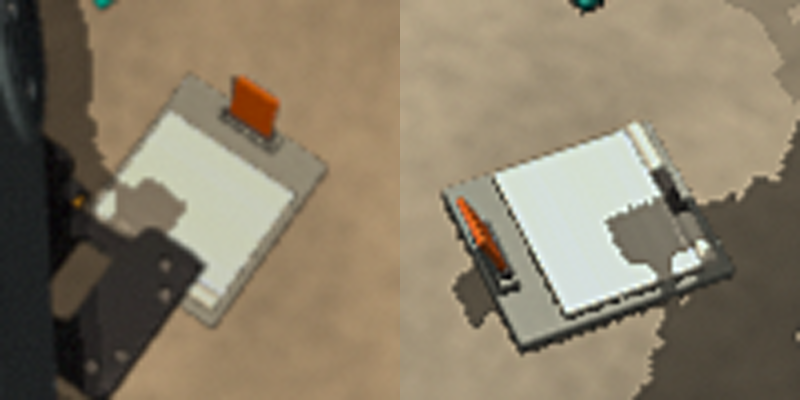

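The cover is shut flat and the hinge hasn't moved: its scene corners are still at (45,190) and (120,345). The latch at (480,235) is untouched. Next I push the latch.

Run:
```python
from h import *
from plant import arm
np.set_printoptions(precision=4,suppress=True)
R=rot(int(open("sg").read()))
c=np.array([.05,.0165]);r=.027
arm.move_linear(W(.095,.2),R,feed=.2);arm.move_linear(W(.095,c[1]+r),R,feed=.1)
f0=arm.sense()["contact_force"]
st=lambda t:print(t,arm.sense()["contact_force"]-f0,round(arm.sense()["clock"],2))
def wp(th):
    p=c+r*np.array([-np.cos(th),np.sin(th)])+.002*np.array([np.sin(th),np.cos(th)]);return W(p[0]+.009,p[1])
for a in(90,75,60,45,30,17,7):
    h=arm.move_linear(wp(np.radians(a)),feed=.04,stop_force=5);st(a)
    if h: print("STOP");break
else:
    q=wp(0);q[2]-=.006;print(arm.move_linear(q,feed=.015,stop_force=4));st(0);print(arm.sense()["tool_pos"])
    arm.move_linear(W(.03,.15),R);arm.move_linear(W(-.15,.28),R,feed=.25)
    T=arm.snapshot("top");S=arm.snapshot("scene")
    z=lambda i:cv2.resize(i,(400,400),interpolation=cv2.INTER_CUBIC)
    cv2.imwrite("pics/z2.png",np.hstack([z(T["image"][200:290,225:315]),z(S["image"][225:325,315:415])]))
    cv2.imwrite("pics/scene2.png",S["image"])
```

```text
90 [ 0.247   0.1267 -1.3746] 14.13
75 [-0.4813  0.0762 -1.6676] 14.46
60 [ 0.2091  0.8898 -1.4345] 14.78
45 [-0.9849 -0.1189 -0.3139] 15.11
30 [-0.0341 -0.0458 -0.945 ] 15.43
17 [-1.3551  0.7671 -0.6639] 15.73
7 [-0.4487 -0.0855 -0.4839] 16.0
True
0 [-2.1674 -0.086   4.8554] 16.37
[0.6088 0.0808 0.0189]
```

View pics/z2.png

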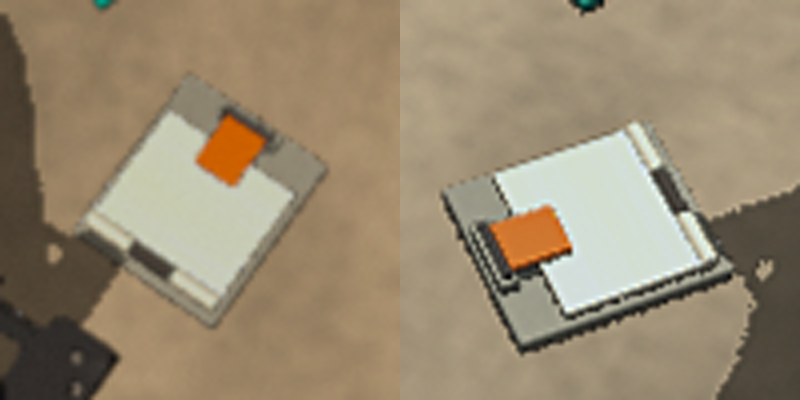

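View pics/scene2.png

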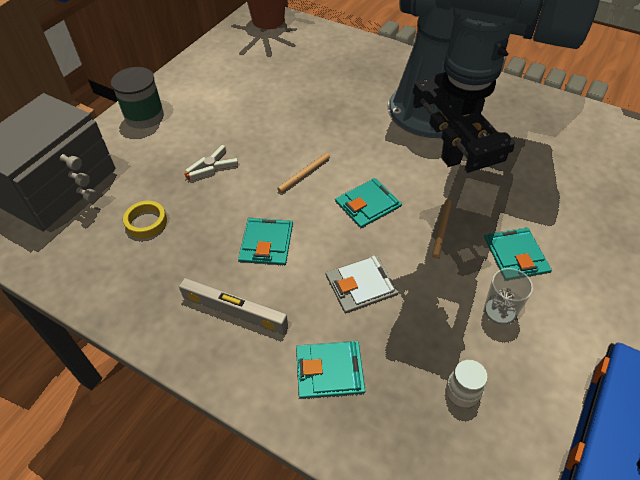

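The latch lies flat on the cover at (530,237) in the zoom, with contact at 18.9 mm against an expected 18.5 mm. The hinge corners haven't moved, the other things on the sill are where they were, and the hand is clear.

```bash
python3 -c "
from plant import arm
print(arm.close_job())"
```

```text
the job is handed in; nothing more can be done
None
```

The job is handed in: the cover was pushed shut first and the latch tab then laid flat on it, with the hinge and the other things on the sill unmoved in the final pictures and the hand drawn back clear.

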